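# Sweep the print scrap into the bench bin

## Robot

A 7-joint arm with a two-finger parallel gripper is mounted at the origin on the work surface. World frame = base frame: x ahead of the robot, y to its left, z up, the work surface at z = 0. Lengths are in m, angles in rad, forces in N, time in s.
With the tool pointing down it reaches from about 0.4 to 0.85 m from the base axis. Payload 10.4 kg.
Tool frame: the origin (TCP) lies at the very end of the fingers, on their centre line; the grasp point (between the pads) lies 19 mm behind it; z points along the fingers, y is the line along which they close (so a half turn about z gives the same grasp; the last joint's range is limited). The gripper opens to 87 mm and grips with 3 to 60 N. Pads are 19 mm wide; open, the fingers measure 117 mm over their backs; the gripper's body (75 mm by 190 mm) begins 51 mm behind the grasp point.
Start: joints at [-0.023, 0.332, -0.065, 1.46, 0.022, 1.35, -0.088], TCP at [0.625, 0, 0.223] pointing down, gripper open.
Joint ranges: [-2.6, 2.6], [-0.5, 2.12], [-1.47, 1.34], [0.16, 2.42], [-1.27, 4.41], [0.06, 2.06], [-2.6, 2.6]. Speed limits (rad/s): [2.22, 2.22, 2.79, 2.79, 3.14, 3.14, 3.14].

## Interface

Orientations are given as a unit quaternion [x, y, z, w].
In Python, from bench import * gives the robot as it stands.
- The arm moves only by the tool carry_out, never from a script. Its argument "deltas" is a list of rows, each an object with "hand": the finger opening in mm, from 0 to 87; "dp": the shift along the tool's x, y, z each as a share of 250 mm, from -1 to 1, a list of three; "spin": the turn about the tool's z as a share of pi rad, from -1 to 1. In form: [{"hand": hand, "dp": [dx, dy, dz], "spin": spin}, ...]. A call has 1 to 20 rows; each row is the pose to reach, as a shift and turn from the pose commanded when the call began, along the tool's axes at that moment, turning the shorter way round; what a row does not reach only later rows make up. A row lasts 1/10 s, in which the tool goes at most 50 mm and 8.59 degrees, less where a joint would pass 70% of its speed; a pose out of reach is approached as far as the arm can. A call with a number of a shift or a turn outside -1 to 1 is refused whole. A call with a gripper value outside its range is refused whole. The fingers move at their own pace and stop on an object; "force" is the grip in N (left out, the last holds). Time passes only in rows, so rows that repeat a pose let the fingers close. It gives the time, the measured TCP pose, the force, the opening and the grip force at its end, in the units of the state.
- read_state(): the state, without advancing time (a new reading comes with each control period).
- camera(name): name is "scene" or "side" or "wrist"; returns the picture (400x640x3 uint8, red, green, blue); there is no depth.
- get_calibration(name): a dict with "fx", "fy", "cx", "cy" (pixels), "R" (3x3) and "t" (3): a world point X has camera coordinates R X + t; the wrist camera has in their place "mount" (4x4, takes a point from camera to tool coordinates, whose origin is the TCP and whose axes are the flange's). Camera axes: x right, y down, z forward; pixel columns grow to the right and rows downward; lengths in m; the calibration is good to about 2 mm. A picture is of the moment at which its call begins: read the wrist's pose just before it. get_calibration takes no time and is no camera call.
- close_job(): hands the job in; it is judged then, once.
The state is a dict: "time": time; "joint_positions": joint angles; "joint_vel": joint speeds; "joint_torque": joint torques, N m; "ee_pos": TCP position; "eef_rot": TCP orientation; "ft_force": force on the tool from outside, world axes, zero at the start; "torque": the same for the moment, N m; "width": finger opening in m; "grip_force": force on a finger pad.
Only numpy, scipy, OpenCV 4.12 (cv2) and the standard library are available. Lean on these libraries where they do the work, as an engineer would, in place of code of your own. Each camera call takes 0.05 s, during which the arm holds its last target. There are 200 camera calls.

## Task

Clear the desk of the three bits of 3D-print scrap (the raft, the purge block and the support comb): sweep them along the desktop with the fingers and off its far edge, so that all three drop into the scrap bin hanging there and none falls on the floor. Only push them - do not grip them, lift them or press hard on them - and leave the finished flower pot, the glue bottle and the small paint pot standing where they are.

Things in the scene. Friction and masses are not known exactly. Their poses are not given: they have to be found in the camera images.
- raft: Scrap: flat square printed raft, 45 x 45 x 8 mm (solid 7 mm plate with fine ridges on top), purple plastic, 14 g, lying loose and flat on the desktop (the desktop is z = 0). Origin at the centre of its underside, z up.
- purge_block: Scrap: square hollow purge block, 34 x 34 x 22 mm tall, open on top with a cross inside, purple plastic, 18 g, loose on the desktop. Origin at the centre of its underside, z up.
- support_comb: Scrap: snapped-off support comb, a 52 x 24 x 6 mm foot (52 along its x) with six thin upright fins on it, 16 mm tall in all, purple plastic, 14 g, loose on the desktop. Origin at the centre of its underside, z up.
- bin: Fixed grey open-topped scrap bin hung against the rail along the desk's far edge, anywhere along it. Outside 140 (x) x 340 (y) x 110 mm high, walls and floor 4 mm. Origin at the centre of its underside; x away from the robot, y along the edge. Its rim is 8 mm below the desktop. Beside the bin there is only the floor, 750 mm down.
- desk_edge (a point): Point on the desktop's straight far edge (which runs along y), at desktop height, level with the middle of the bin; 78 mm nearer the robot than the bin's origin. An 8 mm wide aluminium rail, its top 6 mm below the desktop, fills the gap from the edge to the bin. Nothing stands above the desktop along the edge.
- bin_mouth (a point): Centre of the bin's open mouth, at rim height. The clear opening is 132 mm along x and 332 mm along y.
- flower_pot: Leave alone: finished printed flower pot of the same purple plastic, open round cup 68 mm across the rim and 70 mm tall, loose. Origin at the centre of its underside.
- glue_bottle: Leave alone: white glue bottle with a yellow cap, 56 mm across and 150 mm tall, loose. Origin at the centre of its underside.
- paint_pot: Leave alone: small yellow paint pot with a white lid, 42 mm across and 46 mm tall, loose, standing just on the robot's side of the scrap. Origin at the centre of its underside.

How it is judged:
At the end, for the whole second after the job is handed in: All three bits of scrap lie at rest inside the bin, below its rim; the flower pot, the glue bottle and the paint pot stand upright (tilt under 0.15 rad) within 20 mm of where they stood (x of raft in the frame of bin between -0.07 and 0.07 m and y of raft in the frame of bin between -0.17 and 0.17 m and z of raft in the frame of bin between -0.005 and 0.09 m and linear speed of each of raft, purge_block, support_comb below 0.08 m/s and x of purge_block in the frame of bin between -0.07 and 0.07 m and y of purge_block in the frame of bin between -0.17 and 0.17 m and z of purge_block in the frame of bin between -0.005 and 0.09 m and x of support_comb in the frame of bin between -0.07 and 0.07 m and y of support_comb in the frame of bin between -0.17 and 0.17 m and z of support_comb in the frame of bin between -0.005 and 0.09 m and distance of each of flower_pot, glue_bottle, paint_pot from where it was at the start of the episode below 0.02 m and angle between each of flower_pot, glue_bottle, paint_pot's own z axis and vertical below 0.15 rad); the robot touches nothing.
It fails at once if a bit of scrap is lifted more than 35 mm off the desktop (height (world z) of any of raft, purge_block, support_comb above 0.035 m).
It fails at once if a bit of scrap is gripped or pressed hard by the fingers (over 12 N) (contact force between any of raft, purge_block, support_comb and the fingers above 12 N).
It fails at once if a bit of scrap falls on the floor (height (world z) of any of raft, purge_block, support_comb below -0.3 m).
It fails at once if the flower pot, the glue bottle or the paint pot is shoved more than 20 mm or tipped (distance of any of flower_pot, glue_bottle, paint_pot from where it was at the start of the episode above 0.02 m or angle between any of flower_pot, glue_bottle, paint_pot's own z axis and vertical above 0.3 rad).
It also fails if it takes over 61 s, if anything falls off the work surface, if the arm or the gripper's body presses on something with over 40 N, if the wrist force passes 120 N, or if a joint passes its speed limit or range.

## Working session

There is one attempt and no reset: what is moved stays moved. The work goes in short steps, Python scripts to look and compute and a tool call to move; the robot and the scene stay as the last step left them, time stands still between calls to the robot, and variables do not carry over. Pictures are saved under pics/ and viewed, at most 10 in all, crops included, and the job is handed in when it is done.

Besides the shell and the picture viewer there is one more tool, called after "Emit:" as a command line: name --argument value ..., lists and objects as JSON in quotes. carry_out: Moves the arm, as the interface text tells. Its arguments: {"type":"object","properties":{"deltas":{"type":"array","items":{"type":"object","properties":{"hand":{"type":"number"},"dp":{"type":"array","items":{"type":"number","minimum":-1,"maximum":1}},"spin":{"type":"number","minimum":-1,"maximum":1}}}},"force":{"type":"number"}},"required":["deltas"]}

```bash
mkdir -p pics; python3 - <<'E'
from bench import *
import cv2
s=read_state();print(s['ee_pos'],s['eef_rot'],s['time'],s['width'])
for n in ['scene','side','wrist']:
    im=camera(n);cv2.imwrite(f'pics/{n}0.png',im[:,:,::-1]);c=get_calibration(n);print(n,{k:np.round(v,4).tolist() if 'np' in globals() else v for k,v in c.items()})
E
```

```text
[6.24598757e-01 1.94752124e-05 2.21738670e-01] [ 7.07090734e-01  7.07122466e-01 -5.29555946e-04 -4.81820520e-04] 0.0 0.08721739806071646
scene {'fx': 362.71960140553915, 'fy': 362.71960140553915, 'cx': 329.1606510614807, 'cy': 200.84734731292016, 'R': array([[-4.56186728e-01,  8.89883769e-01, -7.39972377e-04],
       [ 4.83111725e-01,  2.46962112e-01, -8.40007605e-01],
       [-7.47326388e-01, -3.83557810e-01, -5.42574120e-01]]), 't': array([ 0.25063864, -0.29655618,  1.25241413])}
side {'fx': 480.8882137526861, 'fy': 480.8882137526861, 'cx': 318.7579842854655, 'cy': 211.52493214828237, 'R': array([[ 0.87656767, -0.4811664 , -0.01039257],
       [-0.33205116, -0.58900303, -0.73676146],
       [ 0.34838361,  0.64927215, -0.67607288]]), 't': array([-0.51160379,  0.17808888,  0.9285693 ])}
wrist {'fx': 298.7460240677876, 'fy': 298.7460240677876, 'cx': 310.8684341530936, 'cy': 198.0218909344109, 'mount': array([[ 2.93845732e-04, -9.66842428e-01, -2.55373515e-01,
         6.79389356e-02],
       [ 9.99999957e-01,  2.86378602e-04,  6.64232389e-05,
        -8.28878086e-04],
       [ 8.91270477e-06, -2.55373524e-01,  9.66842471e-01,
        -1.62318621e-01],
       [ 0.00000000e+00,  0.00000000e+00,  0.00000000e+00,
         1.00000000e+00]])}
```

View pics/scene0.png

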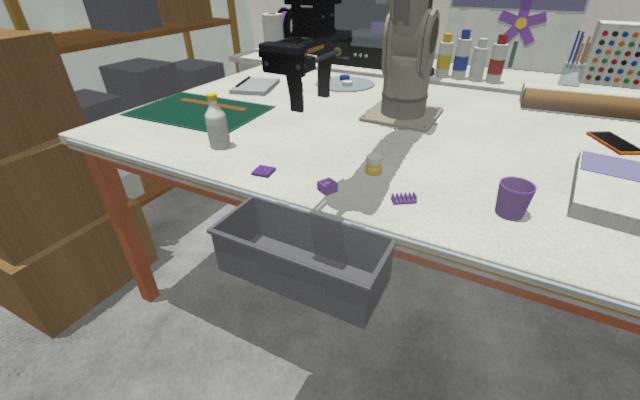

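View pics/side0.png

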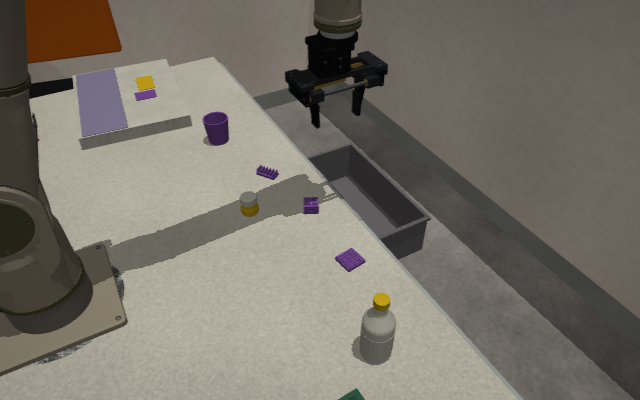

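View pics/wrist0.png

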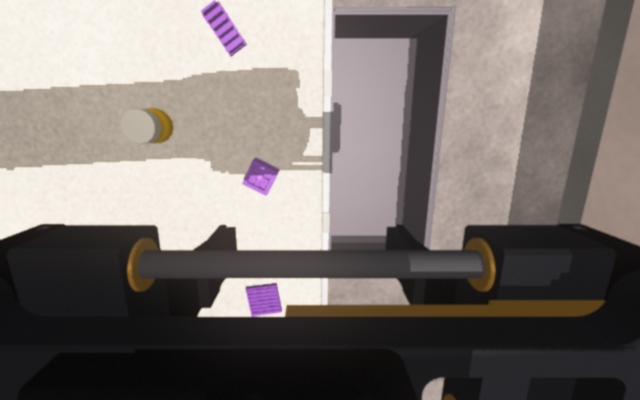

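The scene view shows the raft at (263,171), the block (327,186), the comb (404,198), the paint pot (374,165), the flower pot (513,198) and the bottle (218,125). The bin's rim corners are near (210,232), (255,197) and (394,237). The side view shows the bin corners near (352,148) and (428,216). The wrist view shows the desk edge at about column 328.

```bash
cat > h.py <<'E'
from bench import *
import numpy as np, cv2
from scipy.spatial.transform import Rotation as Ro
def cam(n,s=None):
    c=get_calibration(n)
    K=np.array([[c['fx'],0,c['cx']],[0,c['fy'],c['cy']],[0,0,1]])
    if n=='wrist':
        T=np.eye(4);T[:3,:3]=Ro.from_quat(s['eef_rot']).as_matrix();T[:3,3]=s['ee_pos']
        T=T@c['mount'];return K,T[:3,:3],T[:3,3]
    return K,c['R'].T,-c['R'].T@c['t']
def ray(C,p): 
    K,R,o=C;return o,R@np.linalg.inv(K)@[p[0],p[1],1]
def plane(C,p,z):
    o,d=ray(C,p);return o+d*(z-o[2])/d[2]
def tri(rs):
    A=0;b=0
    for o,d in rs:
        d=d/np.linalg.norm(d);P=np.eye(3)-np.outer(d,d);A=A+P;b=b+P@o
    return np.linalg.solve(A,b)
def blobs(im,mn=40,lo=(125,70,40),hi=(160,255,255)):
    m=cv2.inRange(cv2.cvtColor(im,cv2.COLOR_RGB2HSV),lo,hi)
    m=cv2.morphologyEx(m,cv2.MORPH_CLOSE,np.ones((5,5)))
    return [c for c in cv2.findContours(m,0,2)[0] if cv2.contourArea(c)>mn]
E
python3 - <<'E'
from h import *
np.set_printoptions(precision=4,suppress=True)
s=read_state();C={}
for n in ['scene','side','wrist']:
    im=cv2.imread(f'pics/{n}0.png')[:,:,::-1].copy();C[n]=cam(n,s)
    for lab,b in [('purple',blobs(im)),('yellow',blobs(im,20,(18,120,80),(32,255,255)))]:
      for c in b:
        m=cv2.moments(c);p=(m['m10']/m['m00'],m['m01']/m['m00']);r=cv2.minAreaRect(c)
        print(n,lab,np.round(p,1),cv2.contourArea(c),plane(C[n],p,0.006)[:2])
        if n=='wrist' and lab=='purple': print('  corners',[plane(C[n],q,.008)[:2].round(3).tolist() for q in cv2.boxPoints(r)])
for q in [(210,232),(255,197),(394,237)]: print('bin scene',q,plane(C['scene'],q,-.008))
for q in [(352,148),(428,216)]: print('bin side',q,plane(C['side'],q,-.008))
for q in [(333,12),(452,10),(429,247)]: print('bin wrist',q,plane(C['wrist'],q,-.008))
for q in [(330,20),(328,220)]: print('edge wrist',q,plane(C['wrist'],q,0))
print('paint lid wrist',plane(C['wrist'],(139,125),.046))
# base/top of standing things in scene and side
for a,b,l in [((513,188),(216,119),'flower rim'),((374,159),(249,198),'paint lid'),((212,97),(381,299),'cap')]:
    print(l,tri([ray(C['scene'],a),ray(C['side'],b)]))
E
```

```text
scene purple [403.1 198.2] 166.5 [0.5257 0.1691]
scene purple [519.2 192. ] 610.0 [0.3824 0.3929]
scene purple [327.  186.1] 204.5 [ 0.5556 -0.0026]
scene purple [262.9 171. ] 152.0 [ 0.5622 -0.1775]
scene purple [521.7  22. ] 858.0 [-2.8572  0.222 ]
scene yellow [594.3 303.9] 88.0 [0.6811 0.5137]
scene yellow [374.2 169.7] 83.5 [0.4308 0.0652]
scene yellow [211.3  97.1] 51.0 [ 0.1567 -0.7145]
scene yellow [33.9 81.1] 34.5 [ 0.3342 -1.5782]
scene yellow [443.2  61.6] 134.0 [-0.8805 -0.0524]
scene yellow [314.3  48.8] 33.5 [-0.8828 -0.8372]
scene yellow [12.  43.6] 21.5 [-0.1401 -2.7018]
scene yellow [47.9 42.6] 28.5 [-0.2685 -2.5269]
scene yellow [447.1  37. ] 48.0 [-1.7028 -0.2047]
scene yellow [187.9  44.1] 107.0 [-0.6512 -1.6526]
scene yellow [520.5  22.8] 70.5 [-2.7889  0.2158]
scene yellow [233.3  25.7] 240.5 [-1.4789 -1.9621]
scene yellow [15.9 14.4] 345.5 [-1.1245 -4.5982]
side purple [349.7 259.2] 360.0 [ 0.5549 -0.186 ]
side purple [310.7 205.1] 214.5 [0.5638 0.0026]
side purple [266.8 171.9] 168.5 [0.526  0.1684]
side purple [216.4 127.2] 626.0 [0.4862 0.4293]
side purple [
[... 664 characters left out ...]

wrist yellow [135.6 265.9] 481.0 [ 0.3794 -0.13  ]
wrist yellow [163.2 124.8] 337.0 [0.4419 0.0612]
bin scene (210, 232) [ 0.7967 -0.1367 -0.008 ]
bin scene (255, 197) [ 0.6517 -0.1365 -0.008 ]
bin scene (394, 237) [ 0.6469  0.1906 -0.008 ]
bin side (352, 148) [ 0.7793  0.1678 -0.008 ]
bin side (428, 216) [ 0.7892 -0.1501 -0.008 ]
bin wrist (333, 12) [ 0.6494  0.1887 -0.008 ]
bin wrist (452, 10) [ 0.7878  0.1908 -0.008 ]
bin wrist (429, 247) [ 0.7913 -0.1075 -0.008 ]
edge wrist (330, 20) [0.6456 0.1781 0.    ]
edge wrist (328, 220) [ 0.6469 -0.0644  0.    ]
paint lid wrist [0.4345 0.0616 0.046 ]
flower rim [0.4761 0.3743 0.0632]
paint lid [0.4365 0.0636 0.037 ]
cap [ 0.4864 -0.3812  0.1412]
```

Emit:
carry_out --deltas '[{"hand": 20, "dp": [-0.012, -0.48, 0.2], "spin": 0.5}, {"hand": 20, "dp": [-0.012, -0.48, 0.4], "spin": 0.5}, {"hand": 20, "dp": [-0.012, -0.48, 0.5], "spin": 0.5}, {"hand": 20, "dp": [-0.012, -0.48, 0.5], "spin": 0.5}, {"hand": 20, "dp": [-0.012, -0.48, 0.5], "spin": 0.5}, {"hand": 20, "dp": [-0.012, -0.48, 0.5], "spin": 0.5}, {"hand": 20, "dp": [-0.012, -0.48, 0.5], "spin": 0.5}, {"hand": 20, "dp": [-0.012, -0.48, 0.5], "spin": 0.5}, {"hand": 20, "dp": [-0.012, -0.48, 0.5], "spin": 0.5}, {"hand": 20, "dp": [-0.012, -0.48, 0.5], "spin": 0.5}, {"hand": 20, "dp": [-0.012, -0.48, 0.5], "spin": 0.5}, {"hand": 20, "dp": [-0.012, -0.48, 0.5], "spin": 0.5}, {"hand": 20, "dp": [-0.012, -0.48, 0.5], "spin": 0.5}]'

```text
time: 1.45
ee_pos: [0.5049, -0.0029, 0.0975]
eef_rot: [1.0, 0.001, -0.0, -0.0]
ft_force: [-0.4, -0.8, 0.2]
width: 0.0202
grip_force: 0.0
```

Emit:
carry_out --deltas '[{"hand": 20, "dp": [0, 0, 0.15], "spin": 0}, {"hand": 20, "dp": [0, 0, 0.28], "spin": 0}, {"hand": 20, "dp": [0, 0, 0.34], "spin": 0}, {"hand": 20, "dp": [0, 0, 0.37], "spin": 0}, {"hand": 20, "dp": [0, 0, 0.37], "spin": 0}]'

```text
time: 1.95
ee_pos: [0.5046, -0.003, 0.0045]
eef_rot: [1.0, 0.001, -0.001, 0.0]
ft_force: [-1.1, -0.1, 0.5]
width: 0.0203
grip_force: 0.0
```

```bash
python3 - <<'E'
from h import *
print(read_state()['ee_pos'])
cv2.imwrite('pics/side1.png',cv2.resize(camera('side')[100:300,180:440,::-1],None,fx=3,fy=3)[:600,:780])
E
```

```text
[ 0.50455422 -0.0030266   0.00445641]
```

View pics/side1.png

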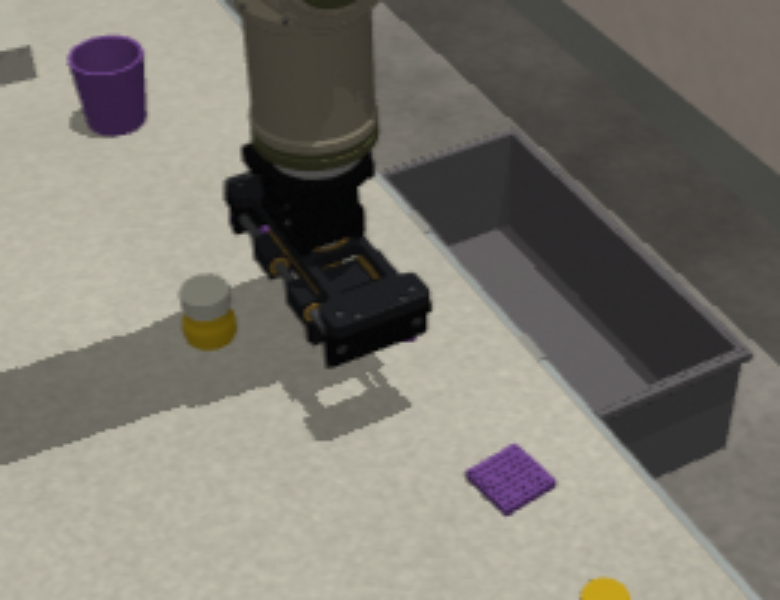

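The gripper is low behind the block, which it hides. The other items haven't moved. Next I push the block in +x.

Emit:
carry_out --deltas '[{"hand": 20, "dp": [0.03, 0, 0], "spin": 0}, {"hand": 20, "dp": [0.06, 0, 0], "spin": 0}, {"hand": 20, "dp": [0.09, 0, 0], "spin": 0}, {"hand": 20, "dp": [0.12, 0, 0], "spin": 0}, {"hand": 20, "dp": [0.15, 0, 0], "spin": 0}, {"hand": 20, "dp": [0.18, 0, 0], "spin": 0}, {"hand": 20, "dp": [0.21, 0, 0], "spin": 0}, {"hand": 20, "dp": [0.24, 0, 0], "spin": 0}, {"hand": 20, "dp": [0.27, 0, 0], "spin": 0}, {"hand": 20, "dp": [0.3, 0, 0], "spin": 0}, {"hand": 20, "dp": [0.33, 0, 0], "spin": 0}, {"hand": 20, "dp": [0.36, 0, 0], "spin": 0}, {"hand": 20, "dp": [0.39, 0, 0], "spin": 0}, {"hand": 20, "dp": [0.42, 0, 0], "spin": 0}, {"hand": 20, "dp": [0.45, 0, 0], "spin": 0}, {"hand": 20, "dp": [0.48, 0, 0], "spin": 0}, {"hand": 20, "dp": [0.51, 0, 0], "spin": 0}, {"hand": 20, "dp": [0.54, 0, 0], "spin": 0}, {"hand": 20, "dp": [0.57, 0, 0], "spin": 0}, {"hand": 20, "dp": [0.6, 0, 0], "spin": 0}]'

```text
time: 4.0
ee_pos: [0.6557, -0.003, 0.005]
eef_rot: [1.0, 0.0, 0.0, -0.0]
ft_force: [0.3, -1.6, 0.3]
width: 0.0197
grip_force: 0.0
```

Emit:
carry_out --deltas '[{"hand": 20, "dp": [0.03, 0, 0], "spin": 0}, {"hand": 20, "dp": [0.06, 0, 0], "spin": 0}, {"hand": 20, "dp": [0.09, 0, 0], "spin": 0}, {"hand": 20, "dp": [0.11, 0, 0], "spin": 0}, {"hand": 20, "dp": [0.11, 0, 0], "spin": 0}, {"hand": 20, "dp": [0, 0, -0.15], "spin": 0}, {"hand": 20, "dp": [0, 0, -0.35], "spin": 0}, {"hand": 20, "dp": [0, 0, -0.5], "spin": 0}, {"hand": 20, "dp": [0, 0, -0.5], "spin": 0}]'

```text
time: 4.9
ee_pos: [0.658, -0.003, 0.1368]
eef_rot: [1.0, -0.0, 0.005, -0.0]
ft_force: [0.1, -0.1, -0.6]
width: 0.0202
grip_force: 0.0
```

```bash
python3 - <<'E'
from h import *
s=read_state();im=camera('wrist')
cv2.imwrite('pics/wr2.png',im[:,:,::-1]);C=cam('wrist',s)
im2=camera('side')
for n,i,c in [('w',im,C),('s',im2,cam('side'))]:
  for b in blobs(i):
    m=cv2.moments(b);p=(m['m10']/m['m00'],m['m01']/m['m00']);print(n,np.round(p),cv2.contourArea(b),plane(c,p,.006)[:2].round(3),plane(c,p,-.1)[:2].round(3))
E
```

```text
w [142. 311.] 140.5 [0.521 0.185] [0.447 0.253]
w [485. 289.] 409.0 [ 0.548 -0.196] [ 0.484 -0.265]
w [314. 137.] 696.5 [ 0.711 -0.007] [ 0.706 -0.009]
s [350. 259.] 361.0 [ 0.555 -0.186] [ 0.608 -0.107]
s [367. 218.] 82.0 [ 0.653 -0.099] [ 0.719 -0.008]
s [267. 172.] 168.5 [0.526 0.168] [0.574 0.298]
s [216. 127.] 626.0 [0.486 0.429] [0.529 0.596]
s [145.  94.] 129.0 [0.355 0.721] [0.379 0.929]
```

View pics/wr2.png

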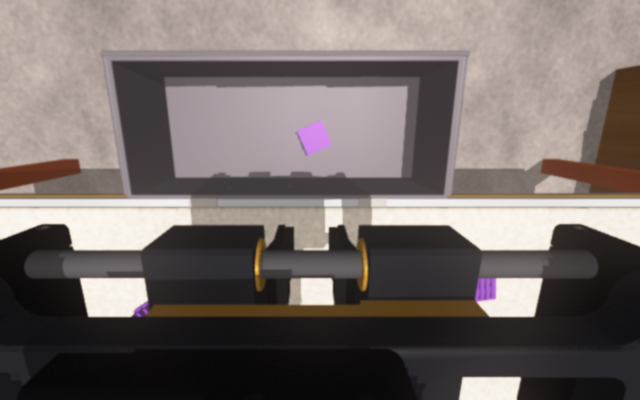

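The block lies in the bin at about (314,137). Next is the raft: first sideways in +y, then off the edge.

Emit:
carry_out --deltas '[{"hand": 20, "dp": [-0.396, 0.94, 0], "spin": -0.5}, {"hand": 20, "dp": [-0.396, 0.94, 0], "spin": -0.5}, {"hand": 20, "dp": [-0.396, 0.94, 0], "spin": -0.5}, {"hand": 20, "dp": [-0.396, 0.94, 0], "spin": -0.5}, {"hand": 20, "dp": [-0.396, 0.94, 0], "spin": -0.5}, {"hand": 20, "dp": [-0.396, 0.94, 0], "spin": -0.5}, {"hand": 20, "dp": [-0.396, 0.94, 0], "spin": -0.5}, {"hand": 20, "dp": [-0.396, 0.94, 0], "spin": -0.5}, {"hand": 20, "dp": [-0.396, 0.94, 0], "spin": -0.5}, {"hand": 20, "dp": [-0.396, 0.94, 0], "spin": -0.5}, {"hand": 20, "dp": [-0.396, 0.94, 0], "spin": -0.5}, {"hand": 20, "dp": [-0.396, 0.94, 0], "spin": -0.5}, {"hand": 20, "dp": [-0.396, 0.94, 0.15], "spin": -0.5}, {"hand": 20, "dp": [-0.396, 0.94, 0.3], "spin": -0.5}, {"hand": 20, "dp": [-0.396, 0.94, 0.42], "spin": -0.5}, {"hand": 20, "dp": [-0.396, 0.94, 0.48], "spin": -0.5}, {"hand": 20, "dp": [-0.396, 0.94, 0.508], "spin": -0.5}, {"hand": 20, "dp": [-0.396, 0.94, 0.508], "spin": -0.5}]'

```text
time: 6.8
ee_pos: [0.5559, -0.2379, 0.0028]
eef_rot: [0.707, 0.707, -0.0, -0.0]
ft_force: [-1.1, 0.4, 0.4]
width: 0.0203
grip_force: 0.0
```

```bash
python3 - <<'E'
from h import *
C=cam('side')
im2=camera('side')
for b in blobs(im2):
    m=cv2.moments(b);p=(m['m10']/m['m00'],m['m01']/m['m00']);print(np.round(p),cv2.contourArea(b),plane(C,p,.006)[:2].round(3))
E
```

```text
[267. 172.] 168.5 [0.526 0.168]
[216. 127.] 626.0 [0.486 0.429]
[145.  95.] 129.0 [0.355 0.721]
```

Emit:
carry_out --deltas '[{"hand": 20, "dp": [0.03, 0, 0], "spin": 0}, {"hand": 20, "dp": [0.06, 0, 0], "spin": 0}, {"hand": 20, "dp": [0.09, 0, 0], "spin": 0}, {"hand": 20, "dp": [0.12, 0, 0], "spin": 0}, {"hand": 20, "dp": [0.15, 0, 0], "spin": 0}, {"hand": 20, "dp": [0.18, 0, 0], "spin": 0}, {"hand": 20, "dp": [0.21, 0, 0], "spin": 0}, {"hand": 20, "dp": [0.24, 0, 0], "spin": 0}, {"hand": 20, "dp": [0.27, 0, 0], "spin": 0}, {"hand": 20, "dp": [0.3, 0, 0], "spin": 0}, {"hand": 20, "dp": [0.33, 0, 0], "spin": 0}, {"hand": 20, "dp": [0.36, 0, 0], "spin": 0}, {"hand": 20, "dp": [0.39, 0, 0], "spin": 0}, {"hand": 20, "dp": [0.42, 0, 0], "spin": 0}, {"hand": 20, "dp": [0.45, 0, 0], "spin": 0}, {"hand": 20, "dp": [0.48, 0, 0], "spin": 0}, {"hand": 20, "dp": [0.51, 0, 0], "spin": 0}, {"hand": 20, "dp": [0.54, 0, 0], "spin": 0}, {"hand": 20, "dp": [0.57, 0, 0], "spin": 0}, {"hand": 20, "dp": [0.59, 0, 0], "spin": 0}]'

```text
time: 8.85
ee_pos: [0.5561, -0.0895, 0.0031]
eef_rot: [0.707, 0.707, 0.0, -0.0]
ft_force: [-1.2, -0.1, 0.3]
width: 0.0197
grip_force: 0.0
```

Emit:
carry_out --deltas '[{"hand": 20, "dp": [-0.04, 0, 0], "spin": 0}, {"hand": 20, "dp": [-0.04, 0, -0.2], "spin": 0}, {"hand": 20, "dp": [-0.04, -0.2, -0.4], "spin": 0.05}, {"hand": 20, "dp": [-0.04, -0.4, -0.4], "spin": 0.1}, {"hand": 20, "dp": [-0.04, -0.6, -0.4], "spin": 0.15}, {"hand": 20, "dp": [-0.04, -0.6, -0.4], "spin": 0.2}]'

```text
time: 9.45
ee_pos: [0.402, -0.1018, 0.1031]
eef_rot: [0.886, 0.463, -0.0, -0.0]
ft_force: [0.5, 0.2, 0.3]
width: 0.0203
grip_force: 0.0
```

```bash
python3 - <<'E'
from h import *
s=read_state();print(s['ee_pos'],s['time']);im=camera('wrist')
for n,i,c in [('w',im,cam('wrist',s)),('s',camera('side'),cam('side')),('sc',camera('scene'),cam('scene'))]:
  cv2.imwrite(f'pics/{n}3.png',i[:,:,::-1])
  for b in blobs(i):
    m=cv2.moments(b);p=(m['m10']/m['m00'],m['m01']/m['m00']);print(n,np.round(p),cv2.contourArea(b),plane(c,p,.006)[:2].round(3),[plane(c,q,.008)[:2].round(3).tolist() for q in cv2.boxPoints(cv2.minAreaRect(b))])
E
```

```text
[ 0.40201951 -0.10179608  0.10309807] 9.45
w [440.  46.] 3265.5 [ 0.557 -0.059] [[0.53, -0.037], [0.579, -0.04], [0.583, -0.081], [0.533, -0.08]]
s [321. 222.] 283.5 [ 0.557 -0.06 ] [[0.536, -0.037], [0.59, -0.036], [0.577, -0.086], [0.525, -0.086]]
s [367. 218.] 82.0 [ 0.653 -0.099] [[0.642, -0.083], [0.663, -0.074], [0.665, -0.115], [0.644, -0.124]]
s [214. 128.] 488.0 [0.48 0.43] [[0.471, 0.515], [0.525, 0.508], [0.482, 0.338], [0.433, 0.346]]
s [145.  95.] 127.0 [0.355 0.721] [[0.328, 0.746], [0.389, 0.738], [0.38, 0.688], [0.321, 0.696]]
sc [295. 255.] 51.5 [0.791 0.058] [[0.795, 0.043], [0.784, 0.065], [0.798, 0.073], [0.809, 0.051]]
sc [403. 198.] 140.0 [0.526 0.169] [[0.523, 0.143], [0.5, 0.188], [0.532, 0.197], [0.554, 0.153]]
sc [519. 193.] 666.5 [0.386 0.393] [[0.35, 0.346], [0.256, 0.405], [0.438, 0.442], [0.508, 0.39]]
sc [307. 183.] 172.5 [ 0.564 -0.052] [[0.59, -0.068], [0.543, -0.09], [0.543, -0.032], [0.589, -0.014]]
sc [522.  22.] 855.0 [-2.857  0.222] [[-3.148, -0.057], [-7.493, 0.172], [-2.516, 0.479], [-1.321, 0.259]]
```

Emit:
carry_out --deltas '[{"hand": 20, "dp": [0, 0, 0], "spin": 0.3}, {"hand": 20, "dp": [0, 0, 0], "spin": 0.3}, {"hand": 20, "dp": [0, 0, 0], "spin": 0.3}, {"hand": 20, "dp": [0, 0, 0], "spin": 0.3}, {"hand": 20, "dp": [0, 0, 0], "spin": 0.3}, {"hand": 20, "dp": [0, 0, 0], "spin": 0.3}, {"hand": 20, "dp": [0, 0, 0], "spin": 0.3}, {"hand": 20, "dp": [0, 0, 0], "spin": 0.3}]'

```text
time: 10.4
ee_pos: [0.4072, -0.1008, 0.103]
eef_rot: [1.0, 0.016, 0.0, -0.0]
ft_force: [0.1, -0.2, 0.1]
width: 0.02
grip_force: 0.0
```

Emit:
carry_out --deltas '[{"hand": 20, "dp": [0.2, -0.168, 0], "spin": 0}, {"hand": 20, "dp": [0.39, -0.168, 0.1], "spin": 0}, {"hand": 20, "dp": [0.39, -0.168, 0.25], "spin": 0}, {"hand": 20, "dp": [0.39, -0.168, 0.35], "spin": 0}, {"hand": 20, "dp": [0.39, -0.168, 0.4], "spin": 0}, {"hand": 20, "dp": [0.39, -0.168, 0.4], "spin": 0}]'

```text
time: 11.0
ee_pos: [0.5022, -0.0558, 0.0022]
eef_rot: [1.0, 0.016, -0.001, -0.0]
ft_force: [0.5, 0.5, 0.4]
width: 0.0201
grip_force: 0.0
```

Emit:
carry_out --deltas '[{"hand": 20, "dp": [0.03, 0, 0], "spin": 0}, {"hand": 20, "dp": [0.06, 0, 0], "spin": 0}, {"hand": 20, "dp": [0.09, 0, 0], "spin": 0}, {"hand": 20, "dp": [0.12, 0, 0], "spin": 0}, {"hand": 20, "dp": [0.15, 0, 0], "spin": 0}, {"hand": 20, "dp": [0.18, 0, 0], "spin": 0}, {"hand": 20, "dp": [0.21, 0, 0], "spin": 0}, {"hand": 20, "dp": [0.24, 0, 0], "spin": 0}, {"hand": 20, "dp": [0.27, 0, 0], "spin": 0}, {"hand": 20, "dp": [0.3, 0, 0], "spin": 0}, {"hand": 20, "dp": [0.33, 0, 0], "spin": 0}, {"hand": 20, "dp": [0.36, 0, 0], "spin": 0}, {"hand": 20, "dp": [0.39, 0, 0], "spin": 0}, {"hand": 20, "dp": [0.42, 0, 0], "spin": 0}, {"hand": 20, "dp": [0.45, 0, 0], "spin": 0}, {"hand": 20, "dp": [0.48, 0, 0], "spin": 0}, {"hand": 20, "dp": [0.51, 0, 0], "spin": 0}, {"hand": 20, "dp": [0.54, 0, 0], "spin": 0}, {"hand": 20, "dp": [0.57, 0, 0], "spin": 0}, {"hand": 20, "dp": [0.6, 0, 0], "spin": 0}]'

```text
time: 13.0
ee_pos: [0.6529, -0.0515, 0.0031]
eef_rot: [1.0, 0.014, 0.0, -0.0]
ft_force: [-0.3, -1.0, -0.4]
width: 0.0201
grip_force: 0.0
```

Emit:
carry_out --deltas '[{"hand": 20, "dp": [0.03, 0, 0], "spin": 0}, {"hand": 20, "dp": [0.06, 0, 0], "spin": 0}, {"hand": 20, "dp": [0.09, 0, 0], "spin": 0}, {"hand": 20, "dp": [0.11, 0, 0], "spin": 0}, {"hand": 20, "dp": [0.11, 0, 0], "spin": 0}, {"hand": 20, "dp": [0, 0, -0.15], "spin": 0}, {"hand": 20, "dp": [0, 0, -0.35], "spin": 0}, {"hand": 20, "dp": [0, 0, -0.5], "spin": 0}, {"hand": 20, "dp": [0, 0, -0.5], "spin": 0}, {"hand": 20, "dp": [0, 0, -0.5], "spin": 0}]'

```text
time: 14.0
ee_pos: [0.6526, -0.0515, 0.1291]
eef_rot: [1.0, 0.014, 0.001, 0.0]
ft_force: [-0.5, 0.4, -0.6]
width: 0.0201
grip_force: 0.0
```

```bash
python3 - <<'E'
from h import *
s=read_state();print(s['ee_pos'],s['eef_rot']);im=camera('wrist')
cv2.imwrite('pics/w4.png',im[:,:,::-1])
for n,i,c in [('w',im,cam('wrist',s)),('s',camera('side'),cam('side'))]:
  for b in blobs(i):
    m=cv2.moments(b);p=(m['m10']/m['m00'],m['m01']/m['m00']);print(n,np.round(p),cv2.contourArea(b),plane(c,p,.006)[:2].round(3),plane(c,p,-.1)[:2].round(3))
E
```

```text
[ 0.65258075 -0.051529    0.12910241] [9.99899806e-01 1.41199811e-02 1.00046776e-03 5.33682362e-05]
w [106. 300.] 879.5 [0.526 0.165] [0.454 0.245]
w [296. 143.] 1884.5 [ 0.699 -0.038] [ 0.691 -0.033]
s [366. 218.] 85.5 [ 0.652 -0.099] [ 0.719 -0.008]
s [267. 172.] 168.5 [0.526 0.168] [0.574 0.298]
s [216. 127.] 626.0 [0.486 0.429] [0.529 0.596]
s [145.  95.] 127.0 [0.355 0.721] [0.379 0.929]
```

View pics/w4.png

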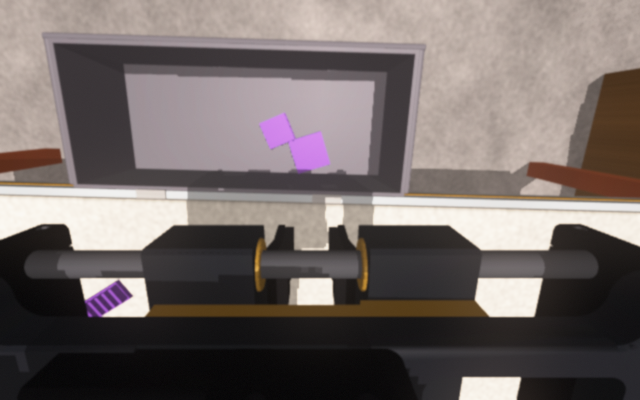

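The raft and block both lie in the bin, at about (310,152) and (278,131). Next is the comb, which needs a push in -y first.

Emit:
carry_out --deltas '[{"hand": 20, "dp": [-0.48, -0.9, 0], "spin": -0.49}, {"hand": 20, "dp": [-0.48, -0.9, 0], "spin": -0.49}, {"hand": 20, "dp": [-0.48, -0.9, 0], "spin": -0.49}, {"hand": 20, "dp": [-0.48, -0.9, 0], "spin": -0.49}, {"hand": 20, "dp": [-0.48, -0.9, 0], "spin": -0.49}, {"hand": 20, "dp": [-0.48, -0.9, 0], "spin": -0.49}, {"hand": 20, "dp": [-0.48, -0.9, 0], "spin": -0.49}, {"hand": 20, "dp": [-0.48, -0.9, 0], "spin": -0.49}, {"hand": 20, "dp": [-0.48, -0.9, 0], "spin": -0.49}, {"hand": 20, "dp": [-0.48, -0.9, 0], "spin": -0.49}, {"hand": 20, "dp": [-0.48, -0.9, 0], "spin": -0.49}, {"hand": 20, "dp": [-0.48, -0.9, 0], "spin": -0.49}, {"hand": 20, "dp": [-0.48, -0.9, 0], "spin": -0.49}]'

```text
time: 15.4
ee_pos: [0.5254, 0.1698, 0.1271]
eef_rot: [0.709, 0.705, -0.001, -0.0]
ft_force: [-0.1, 0.4, 0.8]
width: 0.02
grip_force: 0.0
```

Emit:
carry_out --deltas '[{"hand": 20, "dp": [0.2, 0, 0], "spin": 0}, {"hand": 20, "dp": [0.25, 0, 0], "spin": 0}, {"hand": 20, "dp": [0.25, 0, 0.15], "spin": 0}, {"hand": 20, "dp": [0.25, 0, 0.3], "spin": 0}, {"hand": 20, "dp": [0.25, 0, 0.42], "spin": 0}, {"hand": 20, "dp": [0.25, 0, 0.494], "spin": 0}, {"hand": 20, "dp": [0.25, 0, 0.494], "spin": 0}]'

```text
time: 16.1
ee_pos: [0.525, 0.2325, 0.0025]
eef_rot: [0.708, 0.706, -0.001, -0.001]
ft_force: [0.5, -0.8, -0.6]
width: 0.0199
grip_force: 0.0
```

Emit:
carry_out --deltas '[{"hand": 20, "dp": [-0.025, 0, 0], "spin": 0}, {"hand": 20, "dp": [-0.05, 0, 0], "spin": 0}, {"hand": 20, "dp": [-0.075, 0, 0], "spin": 0}, {"hand": 20, "dp": [-0.1, 0, 0], "spin": 0}, {"hand": 20, "dp": [-0.125, 0, 0], "spin": 0}, {"hand": 20, "dp": [-0.15, 0, 0], "spin": 0}, {"hand": 20, "dp": [-0.175, 0, 0], "spin": 0}, {"hand": 20, "dp": [-0.2, 0, 0], "spin": 0}, {"hand": 20, "dp": [-0.225, 0, 0], "spin": 0}, {"hand": 20, "dp": [-0.25, 0, 0], "spin": 0}, {"hand": 20, "dp": [-0.275, 0, 0], "spin": 0}, {"hand": 20, "dp": [-0.3, 0, 0], "spin": 0}, {"hand": 20, "dp": [-0.325, 0, 0], "spin": 0}, {"hand": 20, "dp": [-0.35, 0, 0], "spin": 0}, {"hand": 20, "dp": [-0.364, 0, 0], "spin": 0}, {"hand": 20, "dp": [-0.364, 0, 0], "spin": 0}, {"hand": 20, "dp": [-0.32, 0, 0], "spin": 0}, {"hand": 20, "dp": [-0.32, 0, -0.2], "spin": 0}, {"hand": 20, "dp": [-0.32, 0, -0.4], "spin": 0}]'

```text
time: 18.0
ee_pos: [0.5244, 0.1541, 0.1047]
eef_rot: [0.707, 0.707, -0.001, -0.001]
ft_force: [-0.0, 0.1, 1.2]
width: 0.0198
grip_force: 0.0
```

Emit:
carry_out --deltas '[{"hand": 10, "dp": [-0.08, -0.2, 0], "spin": 0.5}, {"hand": 10, "dp": [-0.08, -0.4, 0], "spin": 0.5}, {"hand": 10, "dp": [-0.08, -0.5, 0], "spin": 0.5}, {"hand": 10, "dp": [-0.08, -0.5, 0], "spin": 0.5}, {"hand": 10, "dp": [-0.08, -0.5, 0], "spin": 0.5}, {"hand": 10, "dp": [-0.08, -0.5, 0], "spin": 0.5}, {"hand": 10, "dp": [-0.08, -0.5, 0], "spin": 0.5}, {"hand": 10, "dp": [-0.08, -0.5, 0], "spin": 0.5}, {"hand": 10, "dp": [-0.08, -0.5, 0], "spin": 0.5}, {"hand": 10, "dp": [-0.08, -0.5, 0], "spin": 0.5}, {"hand": 10, "dp": [-0.08, -0.5, 0], "spin": 0.5}, {"hand": 10, "dp": [-0.08, -0.5, 0], "spin": 0.5}, {"hand": 10, "dp": [-0.08, -0.5, 0], "spin": 0.5}]'

```text
time: 19.3
ee_pos: [0.4007, 0.1336, 0.1046]
eef_rot: [1.0, 0.0, 0.0, -0.0]
ft_force: [-0.1, 0.2, 0.6]
width: 0.0102
grip_force: 0.0
```

```bash
python3 - <<'E'
from h import *
s=read_state();print(s['ee_pos'],s['eef_rot']);im=camera('wrist')
cv2.imwrite('pics/w5.png',im[:,:,::-1])
for n,i,c in [('w',im,cam('wrist',s)),('s',camera('side'),cam('side'))]:
  for b in blobs(i):
    m=cv2.moments(b);p=(m['m10']/m['m00'],m['m01']/m['m00']);print(n,np.round(p),cv2.contourArea(b),plane(c,p,.008)[:2].round(3),[plane(c,q,.008)[:2].round(3).tolist() for q in cv2.boxPoints(cv2.minAreaRect(b))])
E
```

```text
[0.40069979 0.13364643 0.10462506] [ 9.99999974e-01  1.97728532e-04  8.80578450e-05 -7.20447919e-05]
w [ 24. 119.] 3260.5 [0.469 0.372] [[0.499, 0.384], [0.499, 0.339], [0.439, 0.352], [0.438, 0.4]]
w [332.  31.] 1873.0 [0.536 0.116] [[0.516, 0.136], [0.563, 0.12], [0.557, 0.098], [0.509, 0.112]]
s [367. 218.] 81.0 [ 0.652 -0.101] [[0.642, -0.083], [0.663, -0.074], [0.665, -0.115], [0.644, -0.124]]
s [280. 182.] 156.5 [0.538 0.112] [[0.526, 0.142], [0.569, 0.117], [0.552, 0.082], [0.51, 0.106]]
s [145.  95.] 129.0 [0.354 0.716] [[0.328, 0.744], [0.389, 0.739], [0.38, 0.688], [0.321, 0.694]]
```

View pics/w5.png

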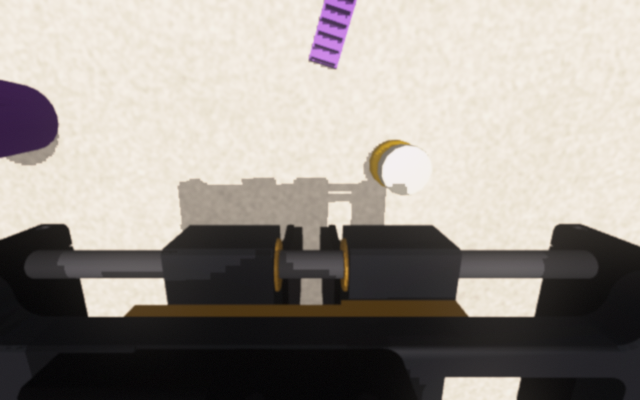

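The comb lies at about -18° to x with its rear end near (0.512, 0.124), at pixel (323,65). The paint pot hasn't moved. I align the tool with the comb and push along its length.

Emit:
carry_out --deltas '[{"hand": 10, "dp": [0.2, 0.012, 0], "spin": 0.1}, {"hand": 10, "dp": [0.357, 0.012, 0], "spin": 0.1}, {"hand": 10, "dp": [0.357, 0.012, 0.1], "spin": 0.1}, {"hand": 10, "dp": [0.357, 0.012, 0.25], "spin": 0.1}, {"hand": 10, "dp": [0.357, 0.012, 0.35], "spin": 0.1}, {"hand": 10, "dp": [0.357, 0.012, 0.404], "spin": 0.1}, {"hand": 10, "dp": [0.357, 0.012, 0.404], "spin": 0.1}]'

```text
time: 20.1
ee_pos: [0.4895, 0.1297, 0.0025]
eef_rot: [0.988, -0.157, -0.001, 0.0]
ft_force: [0.3, 1.1, 0.8]
width: 0.0099
grip_force: 0.0
```

Emit:
carry_out --deltas '[{"hand": 10, "dp": [0.03, 0, 0], "spin": 0}, {"hand": 10, "dp": [0.06, 0, 0], "spin": 0}, {"hand": 10, "dp": [0.09, 0, 0], "spin": 0}, {"hand": 10, "dp": [0.12, 0, 0], "spin": 0}, {"hand": 10, "dp": [0.15, 0, 0], "spin": 0}, {"hand": 10, "dp": [0.18, 0, 0], "spin": 0}, {"hand": 10, "dp": [0.21, 0, 0], "spin": 0}, {"hand": 10, "dp": [0.24, 0, 0], "spin": 0}, {"hand": 10, "dp": [0.27, 0, 0], "spin": 0}, {"hand": 10, "dp": [0.3, 0, 0], "spin": 0}, {"hand": 10, "dp": [0.33, 0, 0], "spin": 0}, {"hand": 10, "dp": [0.36, 0, 0], "spin": 0}, {"hand": 10, "dp": [0.39, 0, 0], "spin": 0}, {"hand": 10, "dp": [0.42, 0, 0], "spin": 0}, {"hand": 10, "dp": [0.45, 0, 0], "spin": 0}, {"hand": 10, "dp": [0.48, 0, 0], "spin": 0}, {"hand": 10, "dp": [0.51, 0, 0], "spin": 0}, {"hand": 10, "dp": [0.54, 0, 0], "spin": 0}, {"hand": 10, "dp": [0.57, 0, 0], "spin": 0}, {"hand": 10, "dp": [0.6, 0, 0], "spin": 0}]'

```text
time: 22.1
ee_pos: [0.6332, 0.0826, 0.0036]
eef_rot: [0.987, -0.158, 0.0, -0.0]
ft_force: [-0.2, 0.4, 0.1]
width: 0.01
grip_force: 0.0
```

Emit:
carry_out --deltas '[{"hand": 10, "dp": [0.03, 0, 0], "spin": 0}, {"hand": 10, "dp": [0.06, 0, 0], "spin": 0}, {"hand": 10, "dp": [0.09, 0, 0], "spin": 0}, {"hand": 10, "dp": [0.12, 0, 0], "spin": 0}, {"hand": 10, "dp": [0.15, 0, 0], "spin": 0}, {"hand": 10, "dp": [0.18, 0, 0], "spin": 0}, {"hand": 10, "dp": [0.2, 0, 0], "spin": 0}, {"hand": 10, "dp": [0.2, 0, 0], "spin": 0}, {"hand": 10, "dp": [0, 0, -0.15], "spin": 0}, {"hand": 10, "dp": [0, 0, -0.35], "spin": 0}, {"hand": 10, "dp": [0, 0, -0.5], "spin": 0}, {"hand": 10, "dp": [0, 0, -0.5], "spin": 0}, {"hand": 10, "dp": [0, 0, -0.5], "spin": 0}]'

```text
time: 23.4
ee_pos: [0.6331, 0.083, 0.13]
eef_rot: [0.987, -0.158, 0.001, -0.0]
ft_force: [-0.3, -0.1, -0.6]
width: 0.0099
grip_force: 0.0
```

```bash
python3 - <<'E'
from h import *
s=read_state();print(s['ee_pos'],s['eef_rot']);im=camera('wrist')
i2=camera('scene')
out=np.zeros((600,800,3),np.uint8);out[:400,:640]=im;out[400:600,:640]=i2[100:300]
cv2.imwrite('pics/w6.png',out[:,:,::-1])
C=cam('scene')
for b in blobs(i2): print(np.round(cv2.minAreaRect(b)[0]),cv2.contourArea(b))
E
```

```text
[0.63309865 0.08304516 0.13000895] [ 9.87458601e-01 -1.57872122e-01  1.35310705e-03 -2.71663242e-04]
[332. 268.] 48.0
[289. 249.] 218.0
[520. 196.] 644.5
[523.  23.] 855.0
```

View pics/w6.png

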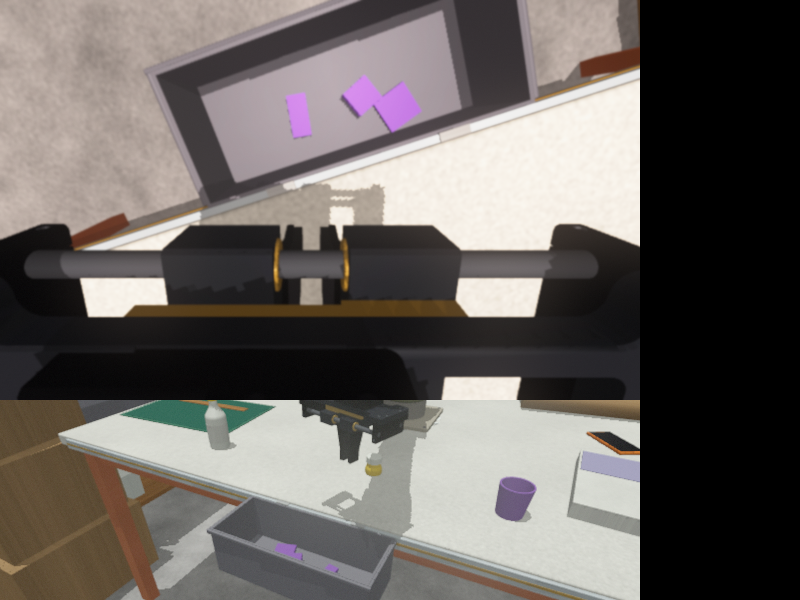

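All three bits lie in the bin, at about (299,115), (362,97) and (398,106) in the wrist view. The bottle, paint pot and flower pot are standing in their places, and the robot is clear of everything.

```bash
python3 -c "
from bench import *
print(close_job())"
```

```text
the job is handed in; nothing more can be done
None
```

All three bits of scrap are in the bin, the flower pot, glue bottle and paint pot stand where they were in the last camera views, and the job is handed in at about 23.5 s (no verdict came back).

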